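# Return the cleaned objectives to the service tray

### The job

Gather the four silver-barrelled microscope objectives from the cleaning mat into the service tray, each standing upright, lens up, in the cup of the same colour as its ring. Set them down gently rather than dropping them, and leave the two black-barrelled objectives, which belong to another microscope, standing where they are.

Things in the scene. Friction and masses are not known exactly. Their poses are not given: they have to be found in the camera images.
- obj_red: Microscope objective, SILVER barrel, red ring near the top; stands lens up on the pale blue 3 mm mat. 40 mm tall, 85 g. From the bottom: thread 20 mm dia, 5 mm high; barrel 28 mm dia up to 27 mm (grip here); red ring tapering from 26 to 16 mm dia; silver nose 13 mm dia. Origin: centre of underside, z up its axis, any yaw. Loose neighbours stand from 65 mm away, centre to centre.
- obj_yellow: Microscope objective, SILVER barrel, yellow ring near the top; stands lens up on the pale blue 3 mm mat. 44 mm tall, 85 g. From the bottom: thread 20 mm dia, 5 mm high; barrel 28 mm dia up to 31 mm (grip here); yellow ring tapering from 26 to 16 mm dia; silver nose 13 mm dia. Origin: centre of underside, z up its axis, any yaw. Loose neighbours stand from 65 mm away, centre to centre.
- obj_green: Microscope objective, SILVER barrel, green ring near the top; stands lens up on the pale blue 3 mm mat. 48 mm tall, 85 g. From the bottom: thread 20 mm dia, 5 mm high; barrel 28 mm dia up to 35 mm (grip here); green ring tapering from 26 to 16 mm dia; silver nose 13 mm dia. Origin: centre of underside, z up its axis, any yaw. Loose neighbours stand from 65 mm away, centre to centre.
- obj_blue: Microscope objective, SILVER barrel, blue ring near the top; stands lens up on the pale blue 3 mm mat. 52 mm tall, 85 g. From the bottom: thread 20 mm dia, 5 mm high; barrel 28 mm dia up to 39 mm (grip here); blue ring tapering from 26 to 16 mm dia; silver nose 13 mm dia. Origin: centre of underside, z up its axis, any yaw. Loose neighbours stand from 65 mm away, centre to centre.
- black_red: Look-alike of another microscope, not to be moved: same shape, BLACK barrel, red ring, 40 mm tall, 28 mm dia, standing on the same mat. Origin: centre of underside, z up. The mat also holds, unlisted and loose, an amber oil dropper bottle (62 mm tall, 30 mm dia) and a black eyepiece without ring (46 mm tall, 36 mm dia).
- black_blue: Look-alike of another microscope, not to be moved: same shape, BLACK barrel, blue ring, 52 mm tall, 28 mm dia, standing on the same mat. Origin: centre of underside, z up. The mat also holds, unlisted and loose, an amber oil dropper bottle (62 mm tall, 30 mm dia) and a black eyepiece without ring (46 mm tall, 36 mm dia).
- cup_red: Red shallow round cup fixed in the light grey service tray: outer dia 50 mm, inner dia 44 mm, rim 12 mm and inner floor 4 mm above its origin. Origin: centre of underside, on the tray's 3 mm floor; x, y along the tray's sides, z up. Tray: fixed, 160 mm square, walls 15 mm above the bench (level with the rims); the cups stand 2 by 2 in it, 70 mm apart, in shuffled order.
- cup_yellow: Yellow shallow round cup fixed in the light grey service tray: outer dia 50 mm, inner dia 44 mm, rim 12 mm and inner floor 4 mm above its origin. Origin: centre of underside, on the tray's 3 mm floor; x, y along the tray's sides, z up. Tray: fixed, 160 mm square, walls 15 mm above the bench (level with the rims); the cups stand 2 by 2 in it, 70 mm apart, in shuffled order.
- cup_green: Green shallow round cup fixed in the light grey service tray: outer dia 50 mm, inner dia 44 mm, rim 12 mm and inner floor 4 mm above its origin. Origin: centre of underside, on the tray's 3 mm floor; x, y along the tray's sides, z up. Tray: fixed, 160 mm square, walls 15 mm above the bench (level with the rims); the cups stand 2 by 2 in it, 70 mm apart, in shuffled order.
- cup_blue: Blue shallow round cup fixed in the light grey service tray: outer dia 50 mm, inner dia 44 mm, rim 12 mm and inner floor 4 mm above its origin. Origin: centre of underside, on the tray's 3 mm floor; x, y along the tray's sides, z up. Tray: fixed, 160 mm square, walls 15 mm above the bench (level with the rims); the cups stand 2 by 2 in it, 70 mm apart, in shuffled order.
Things that resemble listed ones, but are neither listed nor needed, are in the scene too. Of the things shaped like the cup_yellow, the yellow one is meant.

How it is judged:
At the end, for the whole second after the job is handed in: Each silver objective stands on the floor of the cup of its own ring colour (its axis within 12 mm of the cup's centre, underside less than 9 mm above the cup's underside, within 0.15 rad of upright, slower than 0.02 m/s), and both black objectives stand upright within 25 mm of where they began (horizontal distance between obj_red and cup_red below 0.012 m and z of obj_red in the frame of cup_red between 0 and 0.009 m and angle between each of obj_red, obj_yellow, obj_green, obj_blue, black_red, black_blue's own z axis and vertical below 0.15 rad and linear speed of each of obj_red, obj_yellow, obj_green, obj_blue below 0.02 m/s and horizontal distance between obj_yellow and cup_yellow below 0.012 m and z of obj_yellow in the frame of cup_yellow between 0 and 0.009 m and horizontal distance between obj_green and cup_green below 0.012 m and z of obj_green in the frame of cup_green between 0 and 0.009 m and horizontal distance between obj_blue and cup_blue below 0.012 m and z of obj_blue in the frame of cup_blue between 0 and 0.009 m and distance of each of black_red, black_blue from where it was at the start of the episode below 0.025 m); the robot touches nothing.
It fails at once if a silver objective is dropped into its cup (faster than 0.5 m/s below the rim: a fall of over 13 mm) ((horizontal distance between obj_red and cup_red below 0.022 m and z of obj_red in the frame of cup_red below 0.014 m and linear speed of obj_red above 0.5 m/s) or (horizontal distance between obj_yellow and cup_yellow below 0.022 m and z of obj_yellow in the frame of cup_yellow below 0.014 m and linear speed of obj_yellow above 0.5 m/s) or (horizontal distance between obj_green and cup_green below 0.022 m and z of obj_green in the frame of cup_green below 0.014 m and linear speed of obj_green above 0.5 m/s) or (horizontal distance between obj_blue and cup_blue below 0.022 m and z of obj_blue in the frame of cup_blue below 0.014 m and linear speed of obj_blue above 0.5 m/s)).
It fails at once if a black objective is moved more than 25 mm or knocked over (distance of any of black_red, black_blue from where it was at the start of the episode above 0.025 m or angle between any of black_red, black_blue's own z axis and vertical above 0.5 rad).
It also fails if it takes over 106 s, if anything falls off the work surface, if the arm or the gripper's body presses on something with over 40 N, if the wrist force passes 120 N, or if a joint passes its speed limit or range.

### The arm

A 7-joint arm with a two-finger parallel gripper is mounted at the origin on the work surface. World frame = base frame: x ahead of the robot, y to its left, z up, the work surface at z = 0. Lengths are in m, angles in rad, forces in N, time in s.
With the tool pointing down it reaches from about 0.35 to 0.9 m from the base axis. Payload 8.1 kg.
Tool frame: the origin (TCP) lies at the very end of the fingers, on their centre line; the grasp point (between the pads) lies 19 mm behind it; z points along the fingers, y is the line along which they close (so a half turn about z gives the same grasp; the last joint's range is limited). The gripper opens to 92 mm and grips with 3 to 60 N. Pads are 19 mm wide; open, the fingers measure 130 mm over their backs; the gripper's body (75 mm by 190 mm) begins 47 mm behind the grasp point.
Start: joints at [-1.261, 0.434, 0.025, 1.573, -0.012, 1.134, -0.075], TCP at [0.251, 0.573, 0.227] pointing down, gripper open.
Joint ranges: [-2.62, 2.62], [-0.44, 2.09], [-1.27, 1.32], [0.08, 2.57], [-1.32, 4.46], [0.12, 2], [-2.74, 2.74]. Speed limits (rad/s): [2.22, 2.22, 3.01, 3.01, 3.14, 3.14, 3.14].

### API

Orientations are given as a unit quaternion [w, x, y, z].
In Python, from workcell import readout, grab_frame, camera_params, bot gives the robot as it stands. The module is installed in compiled form; this text tells all that it offers.
- The arm moves only by the tool play_rows, never from a script. Its argument "rows" is a list of rows, each a list of 7 numbers: the turn, a rotation vector about the tool's x, y, z in degrees, then the shift along the tool's x, y, z in mm, then the opening, from -1 (shut) to 1 (fully open). A call has 1 to 5 rows; each row is the pose to reach, as a shift and turn from the pose commanded when the call began, along the tool's axes at that moment; what a row does not reach only later rows make up. A row lasts 1/12 s, in which the tool goes at most 41.7 mm and 7.16 degrees, less where a joint would pass 70% of its speed; a pose out of reach is approached as far as the arm can. A call with a gripper value outside its range is refused whole. The fingers move at their own pace and stop on an object; the grip force is fixed at half the most. Time passes only in rows, so rows that repeat a pose let the fingers close. It gives the time, the measured TCP pose, the force, the opening and the grip force at its end, in the units of the state.
- readout.sense(): the state, without advancing time (a new reading comes with each control period).
- grab_frame(name): name is "side" or "top"; returns the picture (480x640x3 uint8, blue, green, red); there is no depth.
- camera_params(name): a dict with "fx", "fy", "cx", "cy" (pixels), "pose" (4x4, takes a point from camera to world coordinates). Camera axes: x right, y up, looking along -z (the intrinsics and any distortion apply to the point x, -y, -z); pixel columns grow to the right and rows downward; lengths in m; the calibration is good to about 2 mm. A picture is of the moment at which its call begins. camera_params takes no time and is no camera call.
- bot.job_done(): hands the job in; it is judged then, once.
The state is a dict: "t": time; "joint_positions": joint angles; "qvel": joint speeds; "joint_torque": joint torques, N m; "eef_pos": TCP position; "orientation": TCP orientation; "force": force on the tool from outside, world axes, zero at the start; "ft_torque": the same for the moment, N m; "grip_width": finger opening in m; "grasp_force": force on a finger pad.
Only numpy, scipy, OpenCV 4.12 (cv2) and the standard library are available. Lean on these libraries where they do the work, as an engineer would, in place of code of your own. Each camera call takes 0.05 s, during which the arm holds its last target. There are 200 camera calls.

## Working session

There is one attempt and no reset: what is moved stays moved. The work goes in short steps, Python scripts to look and compute and a tool call to move; the robot and the scene stay as the last step left them, time stands still between calls to the robot, and variables do not carry over. Pictures are saved under pics/ and viewed, at most 14 in all, crops included, and the job is handed in when it is done.

Besides the shell and the picture viewer there is one more tool, called after "Call:" by a JSON object that holds its "name" and its "arguments". play_rows: Moves the arm, as the interface text tells. Its arguments: {"type":"object","properties":{"rows":{"type":"array"}},"required":["rows"]}

```bash
mkdir -p pics; python3 - <<'E'
from workcell import readout, grab_frame, camera_params
import cv2
for n in("top","side"):
    cv2.imwrite(f"pics/{n}0.png",grab_frame(n)); print(n,camera_params(n))
s=readout.sense(); print(s)
E
```

```text
top {'fx': 471.0770759257679, 'fy': 471.0770759257679, 'cx': 327.03628530452426, 'cy': 233.88016123201743, 'pose': array([[ 0.0257756 ,  0.99900846, -0.03630043,  0.43495704],
       [-0.99956745,  0.02524164, -0.01509181, -0.00704181],
       [-0.01416056,  0.03667373,  0.99922696,  1.00026687],
       [ 0.        ,  0.        ,  0.        ,  1.        ]])}
side {'fx': 531.0724148650327, 'fy': 531.0724148650327, 'cx': 314.81462512122505, 'cy': 244.90758308277444, 'pose': array([[ 0.96660914,  0.12041829, -0.22619949,  0.23129572],
       [-0.25624538,  0.4464415 , -0.85733791, -0.90377115],
       [-0.00225432,  0.88667323,  0.46239106,  0.54211892],
       [ 0.        ,  0.        ,  0.        ,  1.        ]])}
{'t': 0.1, 'joint_positions': array([-1.26062269,  0.43513951,  0.02494831,  1.57397651, -0.01156508,
        1.13395054, -0.07511149]), 'qvel': array([ 4.72528095e-04, -5.05031012e-04,  3.61340381e-05, -2.57761656e-03,
        2.78724892e-04,  2.85073841e-03, -1.41594577e-03]), 'joint_torque': array([ 3.18879662e-03, -6.69120240e+01,  9.88021754e-01, -3.15145469e+01,
       -6.05510711e-02,  3.74832947e-02,  8.21544450e-05]), 'eef_pos': array([0.25059251, 0.57209886, 0.22604316]), 'orientation': array([-6.55438857e-05,  2.04945671e-01,  9.78773125e-01, -6.61633137e-04]), 'force': array([ 0.29627161,  0.48155863, -0.51257496]), 'ft_torque': array([ 0.01363787, -0.00941711, -0.01260105]), 'grasp_force': 0.0, 'grip_width': 0.09158747710756775}
```

View pics/top0.png

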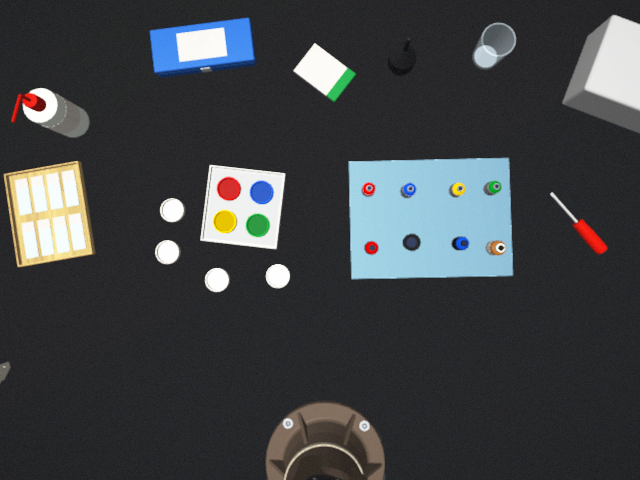

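View pics/side0.png

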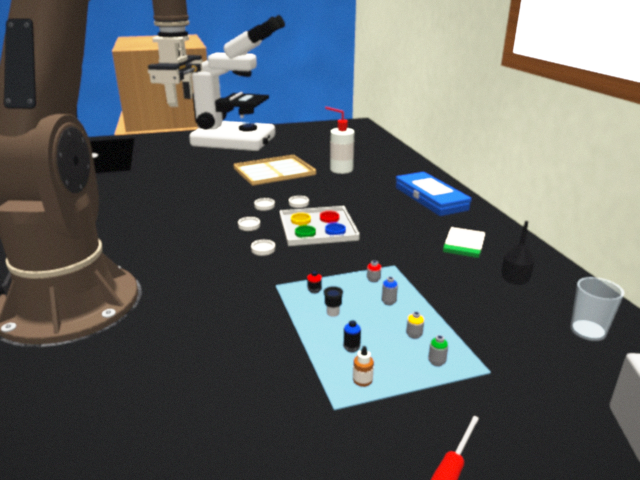

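Candidates in the top view are:
- **Red ring:** silver (368,189), black (371,248).
- **Blue ring:** silver (409,190), black (460,243).
- **Yellow:** silver (458,189).
- **Green:** silver (494,187).
- **Not wanted:** eyepiece (411,242) and dropper (497,248).
- **Cups:** red (229,189), blue (262,192), yellow (225,222), green (258,225). The white lids around the tray are not cups for this task.

The side view should show the silver barrels in the far row. I'll check with close crops.

```bash
python3 - <<'E'
import cv2
a=cv2.imread("pics/top0.png")[165:265,350:510]; cv2.imwrite("pics/tc.png",cv2.resize(a,None,fx=5,fy=5,interpolation=cv2.INTER_CUBIC))
a=cv2.imread("pics/side0.png")[255:390,290:460]; cv2.imwrite("pics/sc.png",cv2.resize(a,None,fx=4,fy=4,interpolation=cv2.INTER_CUBIC))
E
```

```text
(no output)
```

View pics/tc.png

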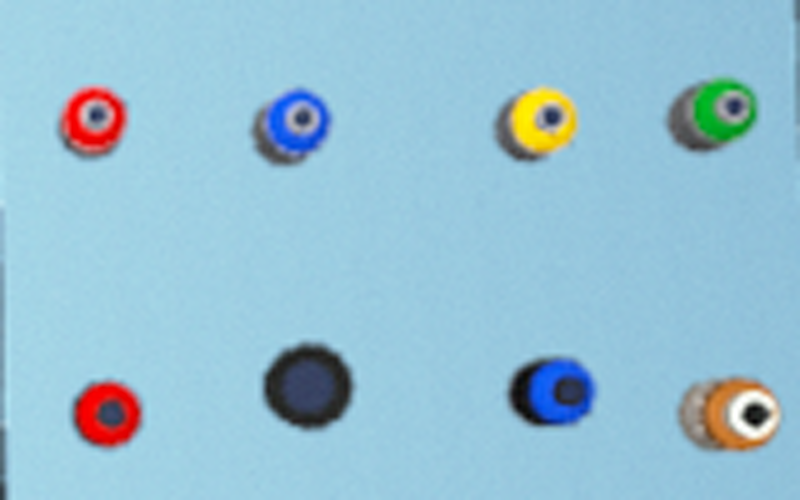

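View pics/sc.png

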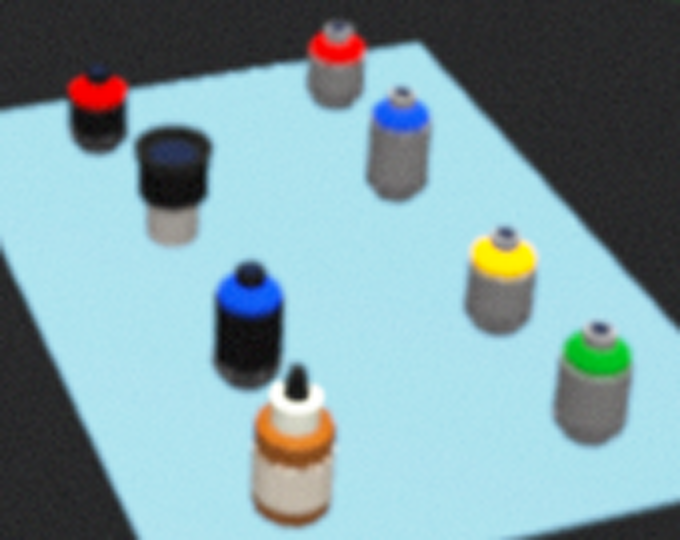

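The crops confirm it: the silver objectives are red, blue, yellow and green in the upper row. Lens-top pixels in the top crop are (97,115), (302,118), (551,117) and (735,106). In the side crop they are (338,27), (402,94), (505,236) and (600,330). Next I'll triangulate them and the cups.

```bash
cat >h.py <<'E'
import numpy as np,cv2
from workcell import camera_params
def ray(n,p):
    c=camera_params(n);T=c["pose"]
    d=T[:3,:3]@np.array([(p[0]-c["cx"])/c["fx"],-(p[1]-c["cy"])/c["fy"],-1]);return T[:3,3],d/np.linalg.norm(d)
def tri(pt,ps):
    (a,u),(b,v)=ray("top",pt),ray("side",ps)
    s,*_=np.linalg.lstsq(np.c_[u,-v],b-a,rcond=None)
    p,q=a+s[0]*u,b+s[1]*v
    return (p+q)/2,np.linalg.norm(p-q)
def atz(n,p,z):
    a,d=ray(n,p);return a+d*(z-a[2])/d[2]
E
python3 - <<'E'
from h import *
np.set_printoptions(precision=4,suppress=True)
T=dict(red=(97,115),blue=(302,118),yellow=(551,117),green=(735,106))
S=dict(red=(338,27),blue=(402,94),yellow=(505,236),green=(600,330))
H=dict(red=40,blue=52,yellow=44,green=48)
for k in T:
    pt=(np.array(T[k])+.5)/5-.5+[350,165]; ps=(np.array(S[k])+.5)/4-.5+[290,255]
    p,e=tri(pt,ps); print(k,p,e,'atz',atz("top",pt,H[k]/1e3+.003)[:2],atz("side",ps,H[k]/1e3+.003)[:2])
def blobs(n,x0,x1,y0,y1):
    hsv=cv2.cvtColor(cv2.imread(f"pics/{n}0.png")[y0:y1,x0:x1],cv2.COLOR_BGR2HSV);r={}
    for k,h in dict(red=0,yellow=25,green=62,blue=110).items():
        d=np.abs(hsv[...,0].astype(int)-h);d=np.minimum(d,180-d)
        m=((d<10)&(hsv[...,1]>120)&(hsv[...,2]>60)).astype(np.uint8)
        _,l,st,c=cv2.connectedComponentsWithStats(m);i=1+st[1:,4].argmax()
        r[k]=(c[i]+[x0,y0],st[i])
    return r
a,b=blobs("top",200,290,160,255),blobs("side",275,362,200,248)
for k in a:
    p,e=tri(a[k][0],b[k][0]); print('cup',k,a[k][0],a[k][1][2:],b[k][0],b[k][1][2:],p,e,'z15',atz("top",a[k][0],.015)[:2],atz("side",b[k][0],.013)[:2])
E
```

```text
red [ 0.5666 -0.0757  0.0441] 0.0009189338048196982 atz [ 0.5663 -0.0757] [ 0.5678 -0.074 ]
blue [ 0.5658 -0.1573  0.0544] 0.0006519691220947212 atz [ 0.5654 -0.1571] [ 0.5657 -0.1582]
yellow [ 0.5697 -0.2592  0.0463] 0.0006139241847303481 atz [ 0.5693 -0.2589] [ 0.5695 -0.2601]
green [ 0.575  -0.3315  0.0515] 0.00034913600916028706 atz [ 0.5749 -0.3316] [ 0.5756 -0.3309]
cup red [228.3668 188.3505] [ 24  23 428] [328.8254 216.1005] [ 19  12 189] [0.5624 0.2192 0.0103] 0.0007034912488765994 z15 [0.5615 0.2182] [0.5611 0.2133]
cup yellow [224.2354 221.1142] [ 24  23 429] [300.4364 218.3045] [ 20  14 220] [0.4931 0.2256 0.0099] 0.0013392882210499727 z15 [0.4921 0.2245] [0.4922 0.2188]
cup green [257.1196 224.866 ] [ 23  23 418] [304.7273 230.984 ] [ 20  11 187] [0.4867 0.1558 0.0098] 0.0008789767749264231 z15 [0.486  0.1551] [0.4855 0.1493]
cup blue [261.1442 192.    ] [ 23  23 423] [334.8622 228.6837] [ 21  12 196] [0.5565 0.1494 0.0097] 0.0009622854355334381 z15 [0.5554 0.1487] [0.555 0.143]
```

Triangulated heights match the text to within 1–2 mm. I'll square the tool with the world axes and start towards red.

Call:
{"name": "play_rows", "arguments": {"rows": [[0, 0, -4.7, -31, -26, 0, 0.1], [0, 0, -9.4, -62, -52, 0, 0.1], [0, 0, -14.2, -93, -78, 0, 0.1], [0, 0, -18.9, -124, -104, 0, 0.1], [0, 0, -23.6, -155, -130, 0, 0.1]]}}

```text
t: 0.52
eef_pos: [0.3409, 0.3892, 0.2264]
orientation: [-0.0, -0.002, 1.0, -0.0]
force: [1.1, -0.1, -0.3]
grip_width: 0.0635
grasp_force: 0.0
```

Call:
{"name": "play_rows", "arguments": {"rows": [[0, 0, 0, -18, -37, 0, 0.1], [0, 0, 0, -36, -74, 0, 0.1], [0, 0, 0, -54, -111, 0, 0.1], [0, 0, 0, -72, -148, 0, 0.1], [0, 0, 0, -90, -185, 0, 0.1]]}}

```text
t: 0.93
eef_pos: [0.4307, 0.2041, 0.2267]
orientation: [-0.0, 0.0, 1.0, 0.0]
force: [1.7, 0.7, 0.1]
grip_width: 0.0503
grasp_force: 0.0
```

Call:
{"name": "play_rows", "arguments": {"rows": [[0, 0, 0, -18, -37, 0, 0.1], [0, 0, 0, -36, -74, 0, 0.1], [0, 0, 0, -54, -111, 0, 0.1], [0, 0, 0, -72, -148, 0, 0.1], [0, 0, 0, -90, -185, 0, 0.1]]}}

```text
t: 1.35
eef_pos: [0.5205, 0.0191, 0.2267]
orientation: [-0.0, 0.0, 1.0, 0.0]
force: [1.4, 0.3, -0.6]
grip_width: 0.0508
grasp_force: 0.0
```

Call:
{"name": "play_rows", "arguments": {"rows": [[0, 0, 0, -15, -31, 10, 0.1], [0, 0, 0, -30, -63, 25, 0.1], [0, 0, 0, -45, -94, 40, 0.1], [0, 0, 0, -45, -94, 80, 0.1], [0, 0, 0, -45, -94, 110, 0.1]]}}

```text
t: 1.77
eef_pos: [0.5654, -0.076, 0.115]
orientation: [0.0, 0.003, 1.0, -0.001]
force: [-0.2, 0.8, -0.3]
grip_width: 0.0504
grasp_force: 0.0
```

Call:
{"name": "play_rows", "arguments": {"rows": [[0, 0, 0, 0, 0, 35, 0.1], [0, 0, 0, 0, 0, 70, 0.1], [0, 0, 0, 0, 0, 90, 0.1], [0, 0, 0, 0, 0, 101, 0.1], [0, 0, 0, 0, 0, 101, 0.1]]}}

```text
t: 2.18
eef_pos: [0.5633, -0.0729, 0.0134]
orientation: [-0.002, 0.0, 1.0, 0.0]
force: [-0.4, 0.1, 0.2]
grip_width: 0.0504
grasp_force: 0.0
```

```bash
python3 - <<'E'
from workcell import *
import cv2,numpy as np
from workcell import grab_frame,readout
s=grab_frame("side");t=grab_frame("top")
f=lambda a,k:cv2.resize(a,(400,400),interpolation=cv2.INTER_CUBIC)
cv2.imwrite("pics/g1.png",np.hstack([f(s[220:320,320:420],4),f(t[135:235,320:420],4)]));print(readout.sense()["eef_pos"])
E
```

```text
[ 0.56556186 -0.07311619  0.01632322]
```

View pics/g1.png

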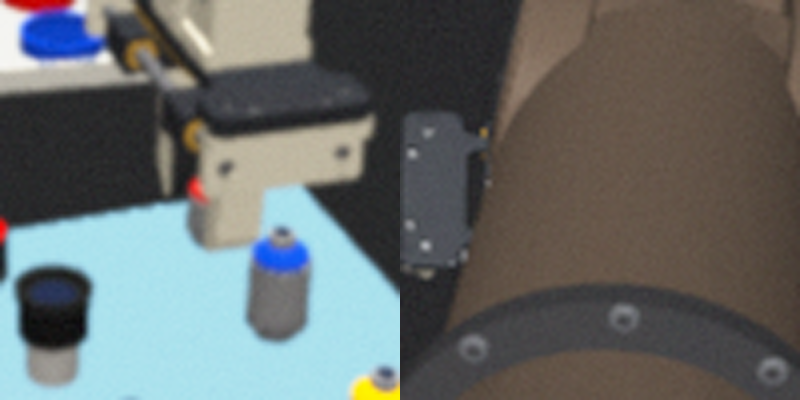

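The fingers straddle the red objective, with the blue one clear. I'll close and watch the grip.

Call:
{"name": "play_rows", "arguments": {"rows": [[0, 0, 0, 0, 0, 1, -0.4], [0, 0, 0, 0, 0, 1, -1], [0, 0, 0, 0, 0, 1, -1], [0, 0, 0, 0, 0, 1, -1], [0, 0, 0, 0, 0, 1, -1]]}}

```text
t: 2.7
eef_pos: [0.5658, -0.0732, 0.0157]
orientation: [0.001, 0.001, 1.0, -0.0]
force: [-0.5, -1.0, 5.7]
grip_width: 0.0267
grasp_force: 30.0
```

Call:
{"name": "play_rows", "arguments": {"rows": [[0, 0, 0, 0, 0, 0, -1], [0, 0, 0, 0, 0, -10, -1], [0, 0, 0, 0, 0, -40, -1], [0, 0, 0, 0, 0, -75, -1], [0, 0, 0, 0, 0, -100, -1]]}}

```text
t: 3.12
eef_pos: [0.5653, -0.0731, 0.1175]
orientation: [0.001, 0.001, 1.0, -0.0]
force: [0.9, -0.1, -0.9]
grip_width: 0.0272
grasp_force: 30.0
```

Call:
{"name": "play_rows", "arguments": {"rows": [[0, 0, 0, 0, 30, 0, -1], [0, 0, 0, 0, 70, 0, -1], [0, 0, 0, 1, 111, 0, -1], [0, 0, 0, 2, 152, 0, -1], [0, 0, 0, 3, 193, 0, -1]]}}

```text
t: 3.53
eef_pos: [0.5618, 0.1218, 0.1156]
orientation: [0.0, 0.001, 1.0, 0.0]
force: [1.3, 0.2, -0.4]
grip_width: 0.0269
grasp_force: 30.0
```

Call:
{"name": "play_rows", "arguments": {"rows": [[0, 0, 0, 1, 40, 0, -1], [0, 0, 0, 1, 75, 0, -1], [0, 0, 0, 1, 99, 10, -1], [0, 0, 0, 1, 99, 35, -1], [0, 0, 0, 1, 99, 60, -1]]}}

```text
t: 3.95
eef_pos: [0.5616, 0.2225, 0.0555]
orientation: [0.001, -0.002, 1.0, 0.001]
force: [0.4, 0.1, -1.4]
grip_width: 0.0268
grasp_force: 30.0
```

```bash
cat >look.py <<'E'
import cv2,numpy as np,sys
from workcell import grab_frame,readout
s=grab_frame("side");n,x,y,w=sys.argv[1],*map(int,sys.argv[2:5])
cv2.imwrite(f"pics/{n}.png",cv2.resize(s[y:y+w*3//4,x:x+w],(640,480),interpolation=cv2.INTER_CUBIC));print(readout.sense()["eef_pos"])
E
python3 look.py p1 250 150 140
```

```text
[0.55860159 0.21959459 0.05011822]
```

View pics/p1.png

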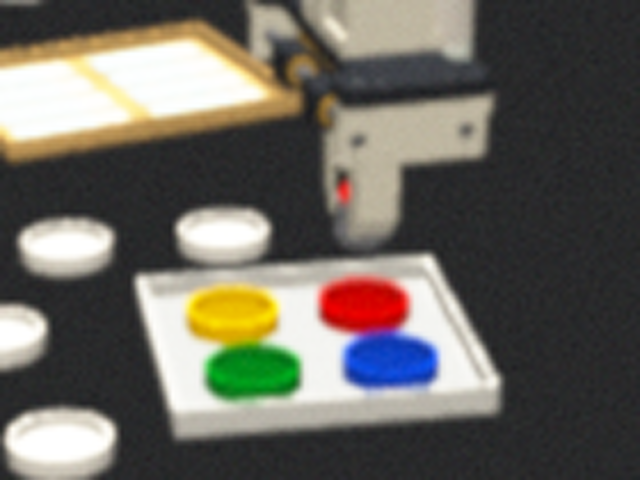

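The red objective hangs over the red cup (crop 360,240 above 363,305). I'll lower it gently.

Call:
{"name": "play_rows", "arguments": {"rows": [[0, 0, 0, 0, 0, 10, -1], [0, 0, 0, 0, 0, 20, -1], [0, 0, 0, 0, 0, 28, -1], [0, 0, 0, 0, 0, 33, -1], [0, 0, 0, 0, 0, 35, -1]]}}

```text
t: 4.42
eef_pos: [0.5615, 0.2187, 0.0196]
orientation: [-0.0, 0.001, 1.0, -0.0]
force: [-3.1, -3.5, 18.8]
grip_width: 0.0268
grasp_force: 30.0
```

Call:
{"name": "play_rows", "arguments": {"rows": [[0, 0, 0, 0, 0, 0, -1], [0, 0, 0, 0, 0, 1, -1], [0, 0, 0, 0, 0, 1, -1], [0, 0, 0, 0, 0, 1, -1], [0, 0, 0, 0, 0, 1, -1]]}}

```text
t: 4.83
eef_pos: [0.562, 0.219, 0.0197]
orientation: [0.001, 0.001, 1.0, 0.0]
force: [-0.6, -1.1, 6.2]
grip_width: 0.0273
grasp_force: 30.0
```

Floor contact is at 4 mm above the pick height, as expected. I'll release and lift, then head for blue.

Call:
{"name": "play_rows", "arguments": {"rows": [[0, 0, 0, 0, 0, 0, -0.3], [0, 0, 0, 0, 0, 0, 0.1], [0, 0, 0, 0, 0, 0, 0.1], [0, 0, 0, 0, 0, -2, 0.1], [0, 0, 0, 0, 0, -12, 0.1]]}}

```text
t: 5.25
eef_pos: [0.5604, 0.2186, 0.0298]
orientation: [-0.001, 0.0, 1.0, -0.001]
force: [-0.3, 0.9, -1.2]
grip_width: 0.0497
grasp_force: 0.0
```

Call:
{"name": "play_rows", "arguments": {"rows": [[0, 0, 0, 0, 0, -20, 0.1], [0, 0, 0, 0, 0, -50, 0.1], [0, 0, 0, 0, 0, -88, 0.1], [0, 0, 0, 0, -37, -93, 0.1], [0, 0, 0, 0, -76, -93, 0.1]]}}

```text
t: 5.67
eef_pos: [0.5633, 0.1459, 0.1276]
orientation: [0.003, -0.002, 1.0, 0.002]
force: [1.3, -1.0, -0.1]
grip_width: 0.0508
grasp_force: 0.0
```

```bash
python3 look.py p2 250 170 140
```

```text
[0.56269608 0.13283769 0.12637831]
```

View pics/p2.png

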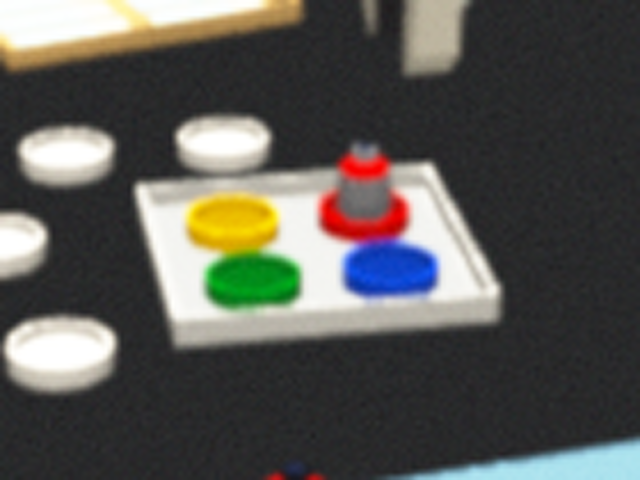

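Red stands centred in its cup at (363,200). Next is blue.

Call:
{"name": "play_rows", "arguments": {"rows": [[0, 0, 0, 0, -35, 0, 0.1], [0, 0, 0, -1, -75, 0, 0.1], [0, 0, 0, -2, -115, 0, 0.1], [0, 0, 0, -3, -155, 0, 0.1], [0, 0, 0, -4, -195, 0, 0.1]]}}

```text
t: 6.13
eef_pos: [0.5649, -0.0538, 0.1245]
orientation: [0.0, 0.001, 1.0, 0.0]
force: [1.3, 0.2, 1.1]
grip_width: 0.0504
grasp_force: 0.0
```

Call:
{"name": "play_rows", "arguments": {"rows": [[0, 0, 0, 0, -40, 0, 0.1], [0, 0, 0, 0, -80, 0, 0.1], [0, 0, 0, 0, -104, 0, 0.1], [0, 0, 0, 0, -104, 10, 0.1], [0, 0, 0, 0, -104, 40, 0.1]]}}

```text
t: 6.55
eef_pos: [0.5678, -0.1593, 0.0874]
orientation: [0.004, 0.003, 1.0, -0.001]
force: [1.8, 0.9, -0.1]
grip_width: 0.0505
grasp_force: 0.0
```

Call:
{"name": "play_rows", "arguments": {"rows": [[0, 0, 0, 0, 0, 25, 0.1], [0, 0, 0, 0, 0, 45, 0.1], [0, 0, 0, 0, 0, 57, 0.1], [0, 0, 0, 0, 0, 61, 0.1], [0, 0, 0, 0, 0, 61, 0.1]]}}

```text
t: 6.97
eef_pos: [0.5647, -0.1555, 0.0223]
orientation: [-0.001, 0.0, 1.0, 0.0]
force: [-0.2, 0.1, 1.0]
grip_width: 0.0505
grasp_force: 0.0
```

Call:
{"name": "play_rows", "arguments": {"rows": [[0, 0, 0, 0, 0, 0, 0.1], [0, 0, 0, 0, 0, 0, -0.4], [0, 0, 0, 0, 0, 0, -1], [0, 0, 0, 0, 0, 0, -1], [0, 0, 0, 0, 0, 0, -1]]}}

```text
t: 7.38
eef_pos: [0.5654, -0.1562, 0.0234]
orientation: [0.001, 0.001, 1.0, -0.0]
force: [-0.3, -0.7, 1.8]
grip_width: 0.0279
grasp_force: 0.7
```

Call:
{"name": "play_rows", "arguments": {"rows": [[0, 0, 0, 0, 0, 0, -1], [0, 0, 0, 0, 0, 0, -1], [0, 0, 0, 0, 0, -20, -1], [0, 0, 0, 0, 0, -55, -1], [0, 0, 0, 0, 0, -90, -1]]}}

```text
t: 7.8
eef_pos: [0.5636, -0.1557, 0.1125]
orientation: [-0.002, 0.001, 1.0, 0.0]
force: [1.9, -0.9, -0.8]
grip_width: 0.0269
grasp_force: 29.9
```

Call:
{"name": "play_rows", "arguments": {"rows": [[0, 0, 0, 0, 30, -10, -1], [0, 0, 0, 2, 70, -10, -1], [0, 0, 0, 4, 111, -10, -1], [0, 0, 0, 6, 152, -10, -1], [0, 0, 0, 8, 193, -10, -1]]}}

```text
t: 8.22
eef_pos: [0.5566, 0.0388, 0.1228]
orientation: [-0.0, 0.001, 1.0, 0.0]
force: [1.1, 0.1, -0.8]
grip_width: 0.0273
grasp_force: 29.9
```

Call:
{"name": "play_rows", "arguments": {"rows": [[0, 0, 0, 1, 40, 0, -1], [0, 0, 0, 2, 80, 0, -1], [0, 0, 0, 2, 112, 0, -1], [0, 0, 0, 2, 112, 25, -1], [0, 0, 0, 2, 112, 55, -1]]}}

```text
t: 8.63
eef_pos: [0.5565, 0.1532, 0.0687]
orientation: [0.002, -0.002, 1.0, 0.001]
force: [0.8, -1.1, -0.9]
grip_width: 0.0273
grasp_force: 29.9
```

Call:
{"name": "play_rows", "arguments": {"rows": [[0, 0, 0, 0, 0, 15, -1], [0, 0, 0, 0, 0, 27, -1], [0, 0, 0, 0, 0, 35, -1], [0, 0, 0, 0, 0, 39, -1], [0, 0, 0, 0, 0, 40, -1]]}}

```text
t: 9.05
eef_pos: [0.5554, 0.1488, 0.0275]
orientation: [-0.0, 0.001, 1.0, -0.0]
force: [0.3, -0.9, -1.0]
grip_width: 0.0272
grasp_force: 29.9
```

Call:
{"name": "play_rows", "arguments": {"rows": [[0, 0, 0, 0, 0, 0.5, -1], [0, 0, 0, 0, 0, 1, -1], [0, 0, 0, 0, 0, 1, -1], [0, 0, 0, 0, 0, 1, -1], [0, 0, 0, 0, 0, 1, -1]]}}

```text
t: 9.47
eef_pos: [0.5559, 0.1491, 0.0274]
orientation: [0.001, 0.001, 1.0, 0.0]
force: [-1.4, -0.3, 2.1]
grip_width: 0.027
grasp_force: 30.0
```

Call:
{"name": "play_rows", "arguments": {"rows": [[0, 0, 0, 0, 0, 0, -0.3], [0, 0, 0, 0, 0, 0, 0.1], [0, 0, 0, 0, 0, 0, 0.1], [0, 0, 0, 0, 0, -2, 0.1], [0, 0, 0, 0, 0, -12, 0.1]]}}

```text
t: 9.88
eef_pos: [0.5543, 0.1487, 0.0379]
orientation: [-0.001, 0.0, 1.0, -0.0]
force: [-0.7, 0.2, 0.0]
grip_width: 0.0497
grasp_force: 0.0
```

Call:
{"name": "play_rows", "arguments": {"rows": [[0, 0, 0, 0, 0, -20, 0.1], [0, 0, 0, 0, 0, -50, 0.1], [0, 0, 0, 0, 0, -85, 0.1], [0, 0, 0, -3, -37, -85, 0.1], [0, 0, 0, -4, -76, -85, 0.1]]}}

```text
t: 10.3
eef_pos: [0.5613, 0.0757, 0.1269]
orientation: [0.003, -0.003, 1.0, 0.001]
force: [0.8, -0.6, -0.8]
grip_width: 0.0507
grasp_force: 0.0
```

```bash
python3 look.py p3 250 150 240
```

```text
[0.5603991  0.06278155 0.12610288]
```

View pics/p3.png

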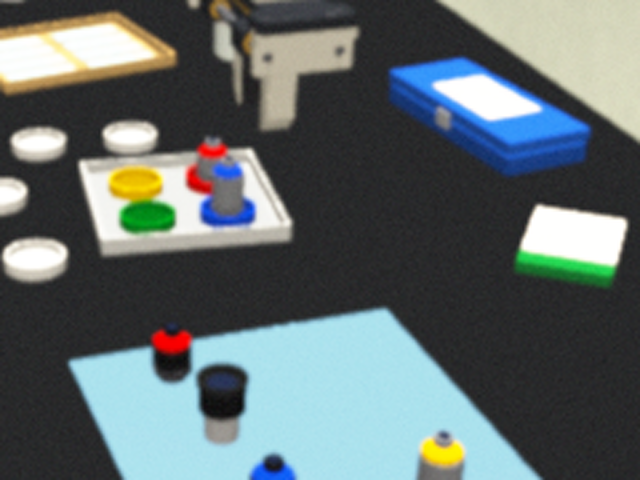

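Blue is upright in its cup at (228,195), and red and the black objectives are undisturbed. Next is yellow.

Call:
{"name": "play_rows", "arguments": {"rows": [[0, 0, 0, -1, -35, 0, 0.1], [0, 0, 0, -2, -75, 0, 0.1], [0, 0, 0, -3, -116, 0, 0.1], [0, 0, 0, -4, -157, 0, 0.1], [0, 0, 0, -6, -198, 0, 0.1]]}}

```text
t: 10.77
eef_pos: [0.5647, -0.1268, 0.1245]
orientation: [0.0, 0.001, 1.0, 0.0]
force: [1.4, 0.6, 0.0]
grip_width: 0.0504
grasp_force: 0.0
```

Call:
{"name": "play_rows", "arguments": {"rows": [[0, 0, 0, -1, -40, 0, 0.1], [0, 0, 0, -2, -80, 0, 0.1], [0, 0, 0, -3, -118, 0, 0.1], [0, 0, 0, -4, -134, 0, 0.1], [0, 0, 0, -4, -134, 35, 0.1]]}}

```text
t: 11.18
eef_pos: [0.5718, -0.2679, 0.0951]
orientation: [0.005, 0.004, 1.0, -0.004]
force: [1.0, -0.8, 0.1]
grip_width: 0.0506
grasp_force: 0.0
```

Call:
{"name": "play_rows", "arguments": {"rows": [[0, 0, 0, 0, 0, 30, 0.1], [0, 0, 0, 0, 0, 55, 0.1], [0, 0, 0, 0, 0, 67, 0.1], [0, 0, 0, 0, 0, 72, 0.1], [0, 0, 0, 0, 0, 72, 0.1]]}}

```text
t: 11.6
eef_pos: [0.5686, -0.2588, 0.0165]
orientation: [-0.001, 0.001, 1.0, 0.0]
force: [0.2, 0.3, -1.1]
grip_width: 0.0504
grasp_force: 0.0
```

Call:
{"name": "play_rows", "arguments": {"rows": [[0, 0, 0, 0, 0, 0, 0.1], [0, 0, 0, 0, 0, 0, -0.4], [0, 0, 0, 0, 0, 0, -1], [0, 0, 0, 0, 0, 0, -1], [0, 0, 0, 0, 0, 0, -1]]}}

```text
t: 12.02
eef_pos: [0.5694, -0.2591, 0.0175]
orientation: [0.001, 0.0, 1.0, -0.0]
force: [0.2, -1.3, 0.7]
grip_width: 0.0282
grasp_force: 1.3
```

Call:
{"name": "play_rows", "arguments": {"rows": [[0, 0, 0, 0, 0, 0, -1], [0, 0, 0, 0, 0, 0, -1], [0, 0, 0, 0, 0, -20, -1], [0, 0, 0, 0, 0, -60, -1], [0, 0, 0, 0, 0, -97, -1]]}}

```text
t: 12.43
eef_pos: [0.5677, -0.2585, 0.1138]
orientation: [-0.002, 0.001, 1.0, 0.0]
force: [1.2, -1.1, -0.9]
grip_width: 0.027
grasp_force: 30.0
```

Call:
{"name": "play_rows", "arguments": {"rows": [[0, 0, 0, 5, 30, -5, -1], [0, 0, 0, 11, 70, -5, -1], [0, 0, 0, 17, 110, -5, -1], [0, 0, 0, 24, 150, -5, -1], [0, 0, 0, 30, 190, -5, -1]]}}

```text
t: 12.85
eef_pos: [0.5382, -0.0673, 0.1188]
orientation: [-0.0, 0.001, 1.0, 0.0]
force: [1.0, 0.7, -1.0]
grip_width: 0.0274
grasp_force: 30.0
```

Call:
{"name": "play_rows", "arguments": {"rows": [[0, 0, 0, 6, 40, 0, -1], [0, 0, 0, 13, 80, 0, -1], [0, 0, 0, 19, 120, 0, -1], [0, 0, 0, 26, 160, 0, -1], [0, 0, 0, 32, 200, 0, -1]]}}

```text
t: 13.27
eef_pos: [0.5063, 0.1328, 0.1188]
orientation: [-0.0, 0.001, 1.0, -0.0]
force: [0.9, -0.2, -0.7]
grip_width: 0.0275
grasp_force: 30.0
```

Call:
{"name": "play_rows", "arguments": {"rows": [[0, 0, 0, 6, 40, 0, -1], [0, 0, 0, 12, 75, 0, -1], [0, 0, 0, 15, 94, 0, -1], [0, 0, 0, 15, 94, 25, -1], [0, 0, 0, 15, 94, 55, -1]]}}

```text
t: 13.68
eef_pos: [0.4934, 0.2283, 0.0648]
orientation: [0.002, -0.001, 1.0, 0.002]
force: [-0.7, -0.5, -2.5]
grip_width: 0.027
grasp_force: 30.0
```

Call:
{"name": "play_rows", "arguments": {"rows": [[0, 0, 0, 0, 0, 15, -1], [0, 0, 0, 0, 0, 28, -1], [0, 0, 0, 0, 0, 37, -1], [0, 0, 0, 0, 0, 41, -1], [0, 0, 0, 0, 0, 42, -1]]}}

```text
t: 14.1
eef_pos: [0.4921, 0.2248, 0.0215]
orientation: [-0.0, 0.001, 1.0, -0.0]
force: [-0.2, -0.4, -0.2]
grip_width: 0.027
grasp_force: 30.0
```

Call:
{"name": "play_rows", "arguments": {"rows": [[0, 0, 0, 0, 0, 0.5, -1], [0, 0, 0, 0, 0, 1, -1], [0, 0, 0, 0, 0, 1, -1], [0, 0, 0, 0, 0, 1, -1], [0, 0, 0, 0, 0, 1, -1]]}}

```text
t: 14.52
eef_pos: [0.4929, 0.2252, 0.0214]
orientation: [0.0, 0.001, 1.0, 0.0]
force: [-1.8, -1.0, 5.6]
grip_width: 0.0265
grasp_force: 30.0
```

Call:
{"name": "play_rows", "arguments": {"rows": [[0, 0, 0, 0, 0, 0, -0.3], [0, 0, 0, 0, 0, 0, 0.1], [0, 0, 0, 0, 0, 0, 0.1], [0, 0, 0, 0, 0, -2, 0.1], [0, 0, 0, 0, 0, -12, 0.1]]}}

```text
t: 14.93
eef_pos: [0.4915, 0.2247, 0.0319]
orientation: [-0.001, 0.0, 1.0, -0.001]
force: [-0.3, 0.5, -0.3]
grip_width: 0.0503
grasp_force: 0.0
```

Call:
{"name": "play_rows", "arguments": {"rows": [[0, 0, 0, 0, 0, -20, 0.1], [0, 0, 0, 0, 0, -50, 0.1], [0, 0, 0, 0, 0, -90, 0.1], [0, 0, 0, -5, -37, -90, 0.1], [0, 0, 0, -11, -76, -90, 0.1]]}}

```text
t: 15.35
eef_pos: [0.5048, 0.1518, 0.1259]
orientation: [0.003, -0.003, 1.0, 0.002]
force: [0.1, -1.6, -0.8]
grip_width: 0.0506
grasp_force: 0.0
```

```bash
python3 look.py p4 250 150 240
```

```text
[0.50548129 0.13964338 0.12499237]
```

View pics/p4.png

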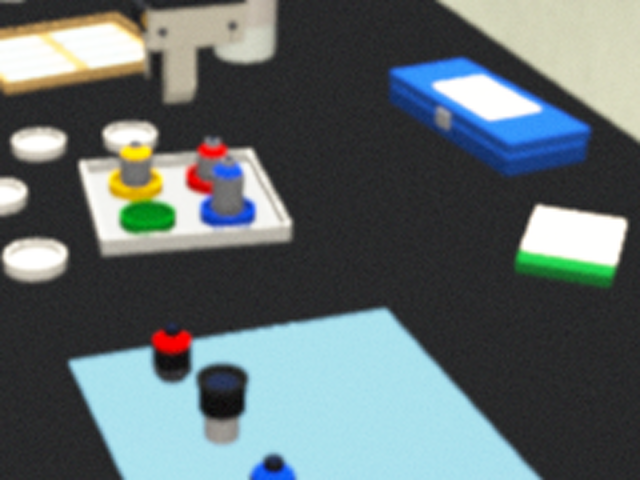

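Yellow stands in its cup at (136,170). Next is green.

Call:
{"name": "play_rows", "arguments": {"rows": [[0, 0, 0, -5, -35, 0, 0.1], [0, 0, 0, -11, -75, 0, 0.1], [0, 0, 0, -17, -115, 0, 0.1], [0, 0, 0, -23, -155, 0, 0.1], [0, 0, 0, -29, -195, 0, 0.1]]}}

```text
t: 15.82
eef_pos: [0.5321, -0.0478, 0.1235]
orientation: [0.0, 0.0, 1.0, 0.0]
force: [0.8, -0.6, -0.2]
grip_width: 0.0506
grasp_force: 0.0
```

Call:
{"name": "play_rows", "arguments": {"rows": [[0, 0, 0, -6, -40, 0, 0.1], [0, 0, 0, -12, -80, 0, 0.1], [0, 0, 0, -18, -120, 0, 0.1], [0, 0, 0, -24, -160, 0, 0.1], [0, 0, 0, -30, -198, 0, 0.1]]}}

```text
t: 16.23
eef_pos: [0.5617, -0.2464, 0.1234]
orientation: [0.0, 0.001, 1.0, -0.0]
force: [1.0, -0.3, -0.4]
grip_width: 0.0507
grasp_force: 0.0
```

Call:
{"name": "play_rows", "arguments": {"rows": [[0, 0, 0, -6, -40, 0, 0.1], [0, 0, 0, -12, -75, 0, 0.1], [0, 0, 0, -12.5, -87.5, 0, 0.1], [0, 0, 0, -12.5, -87.5, 20, 0.1], [0, 0, 0, -12.5, -87.5, 50, 0.1]]}}

```text
t: 16.65
eef_pos: [0.576, -0.3345, 0.0755]
orientation: [0.003, 0.002, 1.0, -0.002]
force: [0.8, 0.0, -1.2]
grip_width: 0.0506
grasp_force: 0.0
```

Call:
{"name": "play_rows", "arguments": {"rows": [[0, 0, 0, 0, 0, 20, 0.1], [0, 0, 0, 0, 0, 40, 0.1], [0, 0, 0, 0, 0, 50, 0.1], [0, 0, 0, 0, 0, 54, 0.1], [0, 0, 0, 0, 0, 54, 0.1]]}}

```text
t: 17.07
eef_pos: [0.5741, -0.3311, 0.0184]
orientation: [-0.0, 0.0, 1.0, 0.0]
force: [-0.1, -0.1, 0.1]
grip_width: 0.0506
grasp_force: 0.0
```

Call:
{"name": "play_rows", "arguments": {"rows": [[0, 0, 0, 0, 0, 0, 0.1], [0, 0, 0, 0, 0, 0, -0.4], [0, 0, 0, 0, 0, 0, -1], [0, 0, 0, 0, 0, 0, -1], [0, 0, 0, 0, 0, 0, -1]]}}

```text
t: 17.48
eef_pos: [0.5747, -0.3316, 0.0194]
orientation: [0.0, 0.0, 1.0, -0.0]
force: [-0.2, 0.1, 0.3]
grip_width: 0.0279
grasp_force: 0.0
```

Call:
{"name": "play_rows", "arguments": {"rows": [[0, 0, 0, 0, 0, 0, -1], [0, 0, 0, 0, 0, 0, -1], [0, 0, 0, 0, 0, -20, -1], [0, 0, 0, 0, 0, -60, -1], [0, 0, 0, 0, 0, -97, -1]]}}

```text
t: 17.9
eef_pos: [0.5732, -0.331, 0.1156]
orientation: [-0.002, 0.001, 1.0, 0.001]
force: [0.8, -0.6, -0.1]
grip_width: 0.027
grasp_force: 30.0
```

Call:
{"name": "play_rows", "arguments": {"rows": [[0, 0, 0, 6, 30, -5, -1], [0, 0, 0, 13, 70, -5, -1], [0, 0, 0, 20, 110, -5, -1], [0, 0, 0, 27, 150, -5, -1], [0, 0, 0, 35, 190, -5, -1]]}}

```text
t: 18.32
eef_pos: [0.5389, -0.1397, 0.1207]
orientation: [0.0, 0.001, 1.0, 0.0]
force: [1.1, 0.9, -0.5]
grip_width: 0.0272
grasp_force: 30.0
```

Call:
{"name": "play_rows", "arguments": {"rows": [[0, 0, 0, 7, 40, 0, -1], [0, 0, 0, 15, 80, 0, -1], [0, 0, 0, 22, 120, 0, -1], [0, 0, 0, 29, 160, 0, -1], [0, 0, 0, 36, 200, 0, -1]]}}

```text
t: 18.73
eef_pos: [0.5029, 0.0603, 0.1208]
orientation: [0.0, 0.001, 1.0, 0.0]
force: [1.0, 0.3, -1.3]
grip_width: 0.0274
grasp_force: 30.0
```

Call:
{"name": "play_rows", "arguments": {"rows": [[0, 0, 0, 7, 40, 0, -1], [0, 0, 0, 14, 75, 0, -1], [0, 0, 0, 17, 97, 0, -1], [0, 0, 0, 17, 97, 25, -1], [0, 0, 0, 17, 97, 55, -1]]}}

```text
t: 19.15
eef_pos: [0.4881, 0.1587, 0.0668]
orientation: [0.002, -0.002, 1.0, 0.001]
force: [0.3, -1.1, -1.5]
grip_width: 0.0269
grasp_force: 30.0
```

Call:
{"name": "play_rows", "arguments": {"rows": [[0, 0, 0, 0, 0, 15, -1], [0, 0, 0, 0, 0, 28, -1], [0, 0, 0, 0, 0, 37, -1], [0, 0, 0, 0, 0, 41, -1], [0, 0, 0, 0, 0, 42, -1]]}}

```text
t: 19.57
eef_pos: [0.4866, 0.1554, 0.0233]
orientation: [-0.0, 0.001, 1.0, -0.0]
force: [0.2, 0.0, -0.4]
grip_width: 0.0272
grasp_force: 30.0
```

Call:
{"name": "play_rows", "arguments": {"rows": [[0, 0, 0, 0, 0, 0.5, -1], [0, 0, 0, 0, 0, 1, -1], [0, 0, 0, 0, 0, 1, -1], [0, 0, 0, 0, 0, 1, -1], [0, 0, 0, 0, 0, 1, -1]]}}

```text
t: 19.98
eef_pos: [0.4873, 0.1558, 0.0233]
orientation: [0.001, 0.001, 1.0, 0.0]
force: [-0.3, -0.4, 2.8]
grip_width: 0.0275
grasp_force: 30.0
```

Call:
{"name": "play_rows", "arguments": {"rows": [[0, 0, 0, 0, 0, 0, -0.3], [0, 0, 0, 0, 0, 0, 0.1], [0, 0, 0, 0, 0, 0, 0.1], [0, 0, 0, 0, 0, -2, 0.1], [0, 0, 0, 0, 0, -12, 0.1]]}}

```text
t: 20.4
eef_pos: [0.4859, 0.1552, 0.034]
orientation: [-0.001, 0.001, 1.0, -0.0]
force: [-0.2, 0.2, -0.2]
grip_width: 0.0494
grasp_force: 0.0
```

Call:
{"name": "play_rows", "arguments": {"rows": [[0, 0, 0, 0, 0, -20, 0.1], [0, 0, 0, 0, 0, -55, 0.1], [0, 0, 0, 0, 0, -95, 0.1], [0, 0, 0, 0, 0, -135, 0.1], [0, 0, 0, 0, 0, -150, 0.1]]}}

```text
t: 20.82
eef_pos: [0.4889, 0.156, 0.1907]
orientation: [0.003, 0.001, 1.0, 0.001]
force: [1.1, -0.6, -0.5]
grip_width: 0.0502
grasp_force: 0.0
```

Call:
{"name": "play_rows", "arguments": {"rows": [[0, 0, 0, 25, -30, 0, 0.1], [0, 0, 0, 50, -60, 0, 0.1], [0, 0, 0, 65, -90, 0, 0.1], [0, 0, 0, 80, -120, 0, 0.1], [0, 0, 0, 80, -120, 0, 0.1]]}}

```text
t: 21.23
eef_pos: [0.4032, 0.0304, 0.1852]
orientation: [-0.001, 0.003, 1.0, -0.0]
force: [0.2, -0.0, -0.2]
grip_width: 0.0503
grasp_force: 0.0
```

```bash
python3 look.py p5 230 150 300
```

```text
[0.40515688 0.03304018 0.18550875]
```

View pics/p5.png

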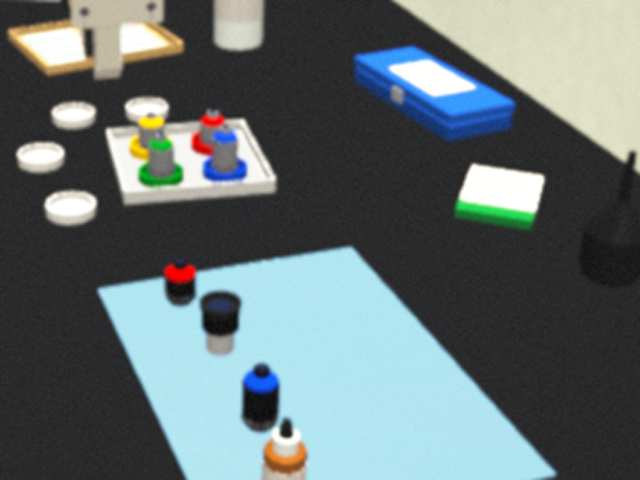

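All four stand upright in the cups of their own colour: yellow (150,140), red (211,132), green (161,163), blue (225,156). The black objectives at (180,283) and (260,398) haven't moved, and the gripper is clear.

```bash
python3 -c "
from workcell import bot; print(bot.job_done())"
```

```text
the job is handed in; nothing more can be done
None
```

The job is handed in: all four silver objectives stand upright in their colour-matched cups, the black ones are where they began, and it took about 21 s of the 106 s allowed; no verdict came back.

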